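# Seat a bayonet filter-cell collar and hold it home

## Task

Pick up the loose knurled collar from the bench and set it, closed end up, over the upright spigot of the filter-cell holder. Turn it until the hidden keyways inside it drop over the holder's cross pin, then push it fully home against the sprung seat and finish still holding it there: the program ends with the gripper on the collar, because the spring lifts it if let go. Do not disturb the vent filter, the buffer bottle or the timer standing nearby.

Things in the scene. Friction and masses are not known exactly. Their poses are not given: they have to be found in the camera images.
- holder: bare metal filter-cell holder fixed to the bench, position and yaw vary; origin: centre of its underside on the bench, z up. Round flange 84 mm across, 10 mm high; body 48 mm across up to z = 40 mm, with a side port to its own +x, 16 mm beyond the body at z = 25 mm; above it an upright spigot 30 mm across, z = 40 to 68 mm
- spigot_top (a point): centre of the spigot's flat top, 68 mm above the holder's origin, top edge chamfered 2.5 mm; the sprung seat stands out of it to z = 74 mm. With the collar home its closed top rests here
- pin (a point): middle of the round cross pin, on the spigot's axis 50 mm above the holder's origin. The pin is 6 mm thick, runs along the holder's own y axis and stands out of the spigot on both sides, its ends 20 mm from the axis; top of pin 53 mm above the holder's origin
- seat (a joint): sprung seat, a grey disc 20 mm across on top of the spigot: 0 = fully up (stands 6 mm out of the spigot, z = 74 mm), 0.006 = pressed flush with the spigot top (z = 68 mm), metres. Spring force about 4 N at 0 and 10 N at 0.006.
- collar: loose knurled aluminium collar: round cap 50 mm across (51 over the knurls), 36 mm high, 0.1 to 0.21 kg, standing on the bench open end down. Origin: centre of its open lower end, z up to the closed top with a 23 mm grey window. Grip it by the knurled side. On the holder its origin is 53 mm above the holder's origin when it stands on the pin, 50 when it meets the seat, 44 when home
- bore_end (a point): inner end of the collar's bore, on its axis 24 mm above its origin. Bore 33 mm across: 1.5 mm play all round the spigot. Four keyways 10 mm wide run up the bore wall a quarter turn apart, invisible from outside, angle not given. Keyways more than about 0.1 rad off the pin stop the collar on the pin; turning up to a quarter turn either way brings them over it. Near the limit an edge may rub
- filter: bystander: white disc-shaped vent filter, 42 x 52 x 38 mm, lying on its rim; origin at centre of its underside
- buffer: bystander: white round buffer bottle with a printed band, 48 mm across, 103 mm high, standing; origin at centre of its underside
- bench_timer: bystander: small white lab timer, 62 x 62 x 16 mm, lying on the bench; origin at centre of its underside
Not all that is in view belongs to the job. Of the things shaped like the holder, the metal one is meant. What is shaped like the collar but orange is not meant.

How it is judged:
On the way, in this order (a step that is already met when the one before it is completed fails the run):
1. the collar is lifted off the bench (height (world z) of collar above 0.03 m and contact force between the fingers and collar above 1 N), for 0.1 s.
2. the collar is over the spigot, above or on the pin (horizontal distance between collar and holder below 0.004 m and z of collar in the frame of holder below 0.064 m and angle between collar's own z axis and vertical below 0.15 rad).
At the end, for the whole second after the job is handed in: The collar is keyed over the pin and pushed home to within 2 mm, centred within 3 mm, upright within 0.08 rad, at rest, the seat pressed in more than 4 mm, with the fingers still holding it (over 2 N) through the last second (z of collar in the frame of holder between 0.04 and 0.046 m and horizontal distance between collar and holder below 0.003 m and angle between collar's own z axis and vertical below 0.08 rad and value of joint seat above 0.004 m and contact force between the fingers and collar above 2 N and linear speed of collar below 0.01 m/s); the arm keeps its last pose, push and grip.
It fails at once if the vent filter is moved more than 30 mm (distance of filter from where it was at the start of the episode above 0.03 m).
It fails at once if the buffer bottle is moved more than 30 mm or tipped (distance of buffer from where it was at the start of the episode above 0.03 m or angle between buffer's own z axis and vertical above 0.5 rad).
It fails at once if the timer is moved more than 30 mm (distance of bench_timer from where it was at the start of the episode above 0.03 m).
It also fails if it takes over 48 s, if anything falls off the work surface, if the arm or the gripper's body presses on something with over 40 N, if the wrist force passes 120 N, or if a joint passes its speed limit or range.

## Robot

A 7-joint arm with a two-finger parallel gripper is mounted at the origin on a cart in front of the work surface, level with it; the furniture and walls round the work are solid. World frame = base frame: x ahead of the robot, y to its left, z up, the work surface at z = 0. Lengths are in m, angles in rad, forces in N, time in s.
With the tool pointing down it reaches from about 0.4 to 0.85 m from the base axis. Payload 4.5 kg.
Tool frame: the origin (TCP) lies at the very end of the fingers, on their centre line; the grasp point (between the pads) lies 19 mm behind it (r.grip_depth is the distance from the TCP to the grasp point, in m); z points along the fingers, x is the direction in which the jaws open and shut, and the axes are right-handed (so a half turn about z gives the same grasp; the last joint's range is limited). The gripper opens to 88 mm and grips with 3 to 60 N. Pads are 18 mm wide; open, the fingers measure 123 mm over their backs; the gripper's body (75 mm by 187 mm) begins 45 mm behind the grasp point.
Start: joints at [1.156, 0.689, -0.195, 1.565, 0.157, 0.902, -0.215], TCP at [0.271, -0.563, 0.239] pointing down, gripper open.
Joint ranges: [-3.01, 3.01], [-0.46, 2.08], [-1.47, 1.51], [0.13, 2.56], [-1, 4.14], [0.04, 2.09], [-2.66, 2.66]. Speed limits (rad/s): [2.57, 2.57, 3.14, 3.14, 3.14, 3.14, 3.14].

## Interface

Orientations are given as a unit quaternion [x, y, z, w].
In Python, from plant import r gives the robot as it stands. The module is installed in compiled form; this text tells all that it offers.
- The arm moves only by the shell command python3 -m jog 'ROWS' [FORCE]. ROWS is JSON, a list of rows, each a list of 5 numbers: the shift along the tool's x, y, z in units of 1 m (1.0 is 1 m), then the turn about the tool's z in units of 360 degrees (1.0 is 360 degrees), then the closure, from 0 (fully open) to 1 (shut). In form: [[dx, dy, dz, yaw, fingers], ...]. A call has 1 to 20 rows; each row shifts and turns the commanded pose from where the row before left it, along the tool's axes as they then stand; what a row does not reach is not made up. A row lasts 1/10 s, in which the tool goes at most 50 mm and 8.59 degrees, less where a joint would pass 70% of its speed; a pose out of reach is approached as far as the arm can. A call with a number of a shift or a turn outside -1 to 1 is refused whole. A call with a gripper value outside its range is refused whole. The fingers move at their own pace and stop on an object; FORCE is the grip in N (left out, the last holds). Time passes only in rows, so rows that do not move let the fingers close. It gives the time, the measured TCP pose, the force and the opening at its end, in the units of the state.
- r.get_state(): the state, without advancing time (a new reading comes with each control period).
- r.snapshot(name): name is "scene" or "top" or "wrist"; returns the picture (480x640x3 uint8, red, green, blue); there is no depth.
- r.get_calibration(name): a dict with "mtx" (3x3 intrinsics, pixels), "R" (3x3) and "t" (3): a world point X has camera coordinates R X + t. Camera axes: x right, y down, z forward; pixel columns grow to the right and rows downward; lengths in m; the calibration is good to about 2 mm. The wrist camera is an equidistant fisheye: a pixel r from the principal point sees the ray r / f radians off the axis. A picture is of the moment at which its call begins: read the wrist's pose just before it. get_calibration takes no time and is no camera call; for the wrist camera it gives the pose at the moment of the call.
- r.finish_job(): hands the job in, once; it reports no verdict.
Trained networks look in the newest picture that a camera, given by its name, has taken for a name from the list of things; names that differ only in an ending like _2 or _b are one class to them, and where a whole thing is asked for, a point or a joint stands for the part that bears it (a point fixed in the world has none). Each returns a list of dicts, best first, with "score" (0 to 1); they miss things now and then, are a little off and sometimes report something else, mostly with a low value. They report only what shows in the picture. A call takes as long as a camera call. They do not tell look-alikes from the thing itself.
- r.cut_out(thing, camera): "pixels" (480x640 bool, what is visible of it) and "rect" ([left, top, right, bottom] in pixels, round what is visible of it).
The state is a dict: "clock": time; "q": joint angles; "qd": joint speeds; "joint_torque": joint torques, N m; "tool_pos": TCP position; "eef_rot": TCP orientation; "contact_force": force on the tool from outside, world axes, zero at the start; "moment": the same for the moment, N m; "opening": opening from 0.0 (shut) to 1.0 (fully open).
Only numpy, scipy, OpenCV 4.12 (cv2) and the standard library are available. Lean on these libraries where they do the work, as an engineer would, in place of code of your own. Each camera call takes 0.05 s, during which the arm holds its last target.

## Working session

There is one attempt and no reset: what is moved stays moved. The work goes in short steps, Python scripts to look and compute and a shell command to move; the robot and the scene stay as the last step left them, time stands still between calls to the robot, and variables do not carry over. Pictures are saved under pics/ and viewed, and the job is handed in when it is done.

```bash
mkdir -p pics; ls; cat > h.py <<'E'
import numpy as np, cv2
from plant import r
def save(name,img,crop=None,scale=1):
    if crop: l,t,rr,b=crop; img=img[t:b,l:rr]
    if scale!=1: img=cv2.resize(img,None,fx=scale,fy=scale,interpolation=cv2.INTER_CUBIC)
    cv2.imwrite('pics/'+name+'.png',img[:,:,::-1])
def ray_plane(cal,uv,z):
    K,R,t=map(np.array,(cal['mtx'],cal['R'],cal['t']))
    d=R.T@np.linalg.inv(K)@np.array([uv[0],uv[1],1.]); c=-R.T@t
    return c+d*(z-c[2])/d[2]
def proj(cal,X):
    K,R,t=map(np.array,(cal['mtx'],cal['R'],cal['t']))
    p=K@(R@np.array(X)+t); return p[:2]/p[2]
E
python3 - <<'E'
from h import *
s=r.get_state(); print({k:np.round(v,3) for k,v in s.items()})
for n in ("scene","top","wrist"):
    save(n+"0",r.snapshot(n))
    c=r.get_calibration(n); print(n,np.round(c['mtx'],1).tolist(),np.round(c['R'],3).tolist(),np.round(c['t'],3))
    for th in ("holder","collar","filter","buffer","bench_timer"):
        print(n,th,[(round(d['score'],2),np.round(d['rect']).tolist()) for d in r.cut_out(th,n)][:4])
E
```

```text
pics
{'clock': np.float64(0.0), 'q': array([ 1.156,  0.69 , -0.195,  1.566,  0.157,  0.903, -0.215]), 'qd': array([-0.001,  0.   , -0.   ,  0.   , -0.001,  0.   ,  0.   ]), 'joint_torque': array([ 1.0000e-03, -5.2756e+01, -1.2670e+00, -1.5342e+01, -5.3000e-02,
        7.0000e-03,  0.0000e+00]), 'tool_pos': array([ 0.271, -0.563,  0.238]), 'eef_rot': array([ 0.847, -0.532, -0.001, -0.   ]), 'contact_force': array([-0.35 ,  0.095, -0.566]), 'moment': array([-0.029,  0.009,  0.061]), 'opening': np.float64(0.997)}
scene [[618.8, 0.0, 319.1], [0.0, 618.8, 231.6], [0.0, 0.0, 1.0]] [[-0.724, -0.69, -0.017], [-0.347, 0.385, -0.855], [0.596, -0.613, -0.519]] [0.341 0.24  1.072]
scene holder [(0.8, [365.0, 201.0, 401.0, 242.0])]
scene collar [(0.66, [272.0, 288.0, 296.0, 316.0]), (0.65, [298.0, 262.0, 330.0, 290.0]), (0.38, [323.0, 174.0, 342.0, 214.0])]
scene filter [(0.78, [370.0, 262.0, 388.0, 278.0])]
scene buffer [(0.8, [323.0, 173.0, 342.0, 215.0])]
scene bench_timer [(0.74, [214.0, 329.0, 253.0, 363.0]), (0.62, [366.0, 200.0, 401.0, 243.0])]
top [[506.7, 0.0, 326.7], [0.0, 506.7, 247.2], [0.0, 0.0, 1.0]] [[-0.019, -0.999, -0.032], [-0.997, 0.021, -0.068], [0.068, 0.03, -0.997]] [0.013 0.508 1.023]
top holder [(0.97, [470.0, 235.0, 511.0, 276.0]), (0.66, [411.0, 242.0, 453.0, 286.0]), (0.24, [170.0, 286.0, 207.0, 321.0])]
top collar [(0.86, [293.0, 266.0, 320.0, 294.0]), (0.63, [242.0, 273.0, 269.0, 302.0])]
top filter [(0.65, [353.0, 310.0, 374.0, 334.0])]
top buffer [(0.64, [420.0, 176.0, 442.0, 204.0]), (0.6, [412.0, 244.0, 451.0, 283.0])]
top bench_timer [(0.6, [170.0, 284.0, 208.0, 322.0])]
wrist [[371.6, 0.0, 325.5], [0.0, 371.6, 245.1], [0.0, 0.0, 1.0]] [[0.435, -0.901, 0.0], [-0.863, -0.417, 0.286], [-0.257, -0.124, -0.958]] [-0.625 -0.042  0.39 ]
wrist holder []
wrist collar []
wrist filter [(0.73, [0.0, 1.0, 28.0, 26.0])]
wrist buffer []
wrist bench_timer []
```

View pics/scene0.png

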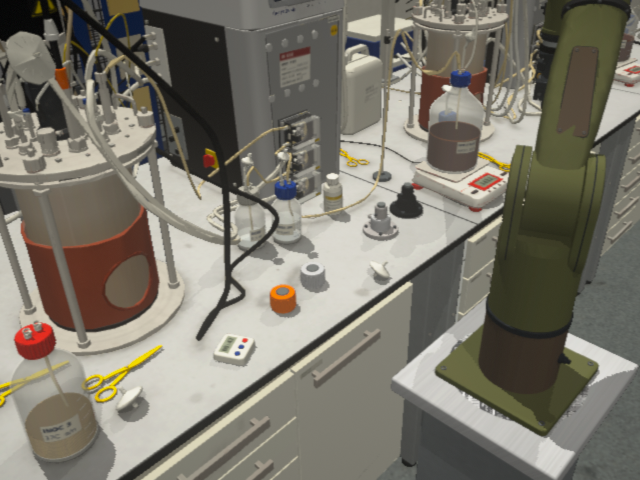

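View pics/top0.png

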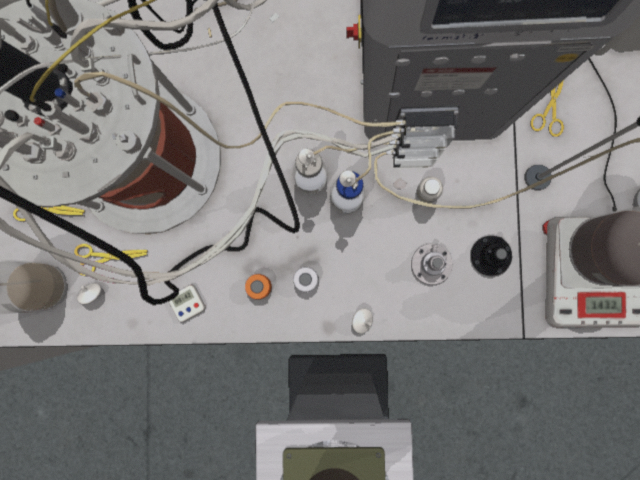

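Candidates. Holder: metal one at top (431,264), scene (381,221); black look-alike at top (491,257). Collar: grey one at top (306,280), scene (313,275); orange look-alike at top (258,287). I choose the metal holder and the grey collar, and will check them in a crop and measure.

```bash
python3 - <<'E'
from h import *
im=r.snapshot("top"); c=r.get_calibration("top")
a=cv2.resize(im[225:345,225:385],None,fx=5,fy=5,interpolation=cv2.INTER_CUBIC)
save("crop_collar",a)
save("crop_holder",cv2.resize(im[215:305,400:520],None,fx=6.5,fy=6.5,interpolation=cv2.INTER_CUBIC))
print("cam",-np.array(c['R']).T@np.array(c['t']))
for th in ("holder","collar","filter","buffer","bench_timer"):
    for d in r.cut_out(th,"top"):
        m=d['pixels']; ys,xs=np.nonzero(m); uv=(xs.mean(),ys.mean())
        print(th,round(d['score'],2),np.round(uv,1),[np.round(ray_plane(c,uv,z)[:2],4) for z in (0.005,0.018,0.036,.068)])
print(proj(c,[.271,-.563,.239]))
ims=r.snapshot("scene"); cs=r.get_calibration("scene")
for th in ("holder","collar"):
    for d in r.cut_out(th,"scene"):
        m=d['pixels']; ys,xs=np.nonzero(m); uv=(xs.mean(),ys.mean())
        print("scene",th,round(d['score'],2),np.round(uv,1),[np.round(ray_plane(cs,uv,z)[:2],4) for z in (0.005,0.018,0.036)])
E
```

```text
cam [ 0.43728724 -0.02917988  1.05462728]
holder 0.95 [431.4 264. ] [array([ 0.4698, -0.212 ]), array([ 0.4694, -0.2098]), array([ 0.4688, -0.2066]), array([ 0.4678, -0.2011])]
holder 0.58 [490.7 255.5] [array([ 0.4848, -0.3337]), array([ 0.4842, -0.33  ]), array([ 0.4834, -0.3247]), array([ 0.4819, -0.3154])]
collar 0.72 [257.8 286.6] [array([0.4301, 0.1475]), array([0.4301, 0.1453]), array([0.4303, 0.1422]), array([0.4305, 0.1369])]
collar 0.7 [305.1 279.1] [array([0.4438, 0.049 ]), array([0.4437, 0.048 ]), array([0.4436, 0.0466]), array([0.4434, 0.0443])]
filter 0.61 [361.4 322.4] [array([ 0.3529, -0.0654]), array([ 0.3539, -0.0649]), array([ 0.3554, -0.0643]), array([ 0.3579, -0.0632])]
buffer 0.94 [428.9 190. ] [array([ 0.6237, -0.2121]), array([ 0.6214, -0.2098]), array([ 0.6182, -0.2067]), array([ 0.6125, -0.2011])]
bench_timer 0.76 [187.1 303.8] [array([0.3971, 0.2956]), array([0.3976, 0.2916]), array([0.3983, 0.286 ]), array([0.3996, 0.2761])]
[689.47306585 382.36262381]
scene holder 0.82 [380.5 223.8] [array([ 0.4817, -0.2259]), array([ 0.4682, -0.2084]), array([ 0.4495, -0.1842])]
scene holder 0.58 [406.6 203.2] [array([ 0.497 , -0.3513]), array([ 0.4832, -0.3316]), array([ 0.4642, -0.3044])]
scene collar 0.96 [312.3 275.2] [array([0.454 , 0.0391]), array([0.441 , 0.0521]), array([0.423, 0.07 ])]
scene collar 0.69 [282.6 298.4] [array([0.4423, 0.1373]), array([0.4294, 0.1486]), array([0.4117, 0.1643])]
```

View pics/crop_collar.png

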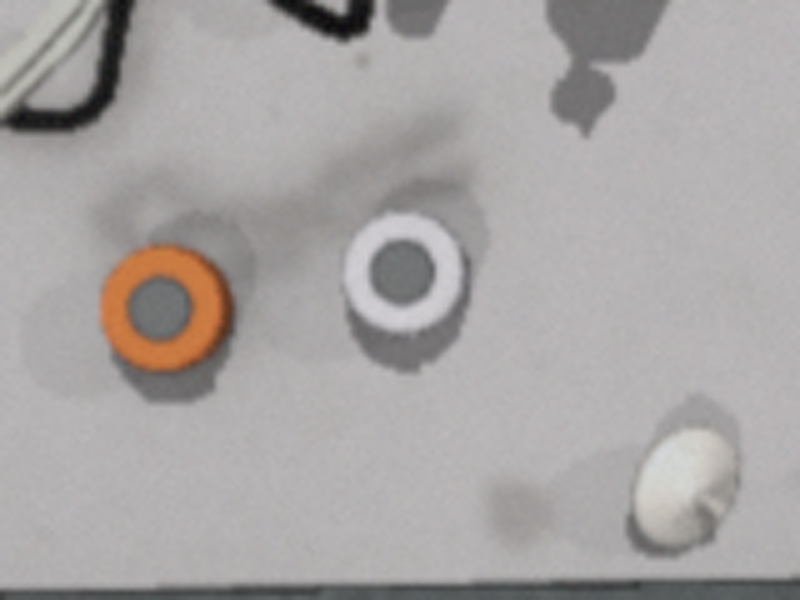

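View pics/crop_holder.png

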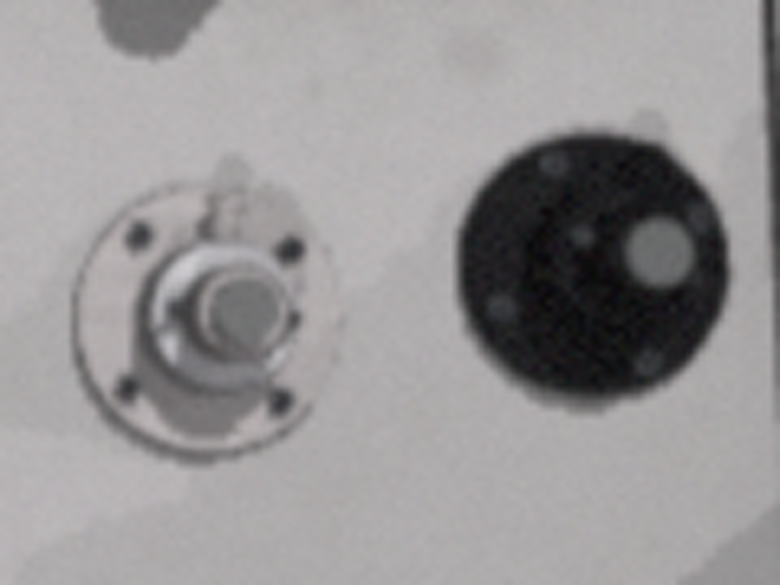

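The crops confirm both choices: the bare metal holder, its port pointing roughly world +x (up in the picture), and the silver collar with the grey window. The path is clear at z≈0.2, so I'll pass over the holder first and take a wrist look.

```bash
python3 -m jog '[[-0.0165,-0.0238,0,0,0],[-0.0165,-0.0238,0,0,0],[-0.0165,-0.0238,0,0,0],[-0.0165,-0.0238,0,0,0],[-0.0165,-0.0238,0,0,0],[-0.0165,-0.0238,0,0,0],[-0.0165,-0.0238,0,0,0],[-0.0165,-0.0238,0,0,0],[-0.0165,-0.0238,0,0,0],[-0.0165,-0.0238,0,0,0],[-0.0165,-0.0238,0,0,0],[-0.0165,-0.0238,0,0,0],[-0.0165,-0.0238,0,0,0],[-0.0165,-0.0238,0,0,0],[0,0,0,0,0],[0,0,0,0,0]]' 40
cat >> h.py <<'E'
def fe_ray(cal,uv):
    K,R,t=map(np.array,(cal['mtx'],cal['R'],cal['t']))
    x=(uv[0]-K[0,2])/K[0,0]; y=(uv[1]-K[1,2])/K[1,1]; th=np.hypot(x,y)
    s=np.sin(th)/th if th>1e-9 else 1.
    return -R.T@t, R.T@np.array([x*s,y*s,np.cos(th)])
def fe_plane(cal,uv,z):
    c,d=fe_ray(cal,uv); return c+d*(z-c[2])/d[2]
def fe_proj(cal,X):
    K,R,t=map(np.array,(cal['mtx'],cal['R'],cal['t']))
    p=R@np.array(X)+t; rr=np.hypot(p[0],p[1]); th=np.arctan2(rr,p[2])
    return np.array([K[0,2]+K[0,0]*th*p[0]/rr, K[1,2]+K[1,1]*th*p[1]/rr])
def wrist(name):
    c=r.get_calibration("wrist"); im=r.snapshot("wrist"); save(name,im); np.savez('pics/'+name,im=im,**{k:np.array(v) for k,v in c.items()}); return im,c
E
python3 - <<'E'
from h import *
im,c=wrist("w1"); print(r.get_state()['q'].round(2))
for th in ("holder","collar"):
    for d in r.cut_out(th,"wrist"): print(th,round(d['score'],2),d['rect'])
E
```

```text
clock: 2.95
tool_pos: [0.4714, -0.2101, 0.2388]
eef_rot: [0.847, -0.531, 0.0, 0.0]
contact_force: [-0.7, -0.6, 0.4]
opening: 0.999
[ 0.43  0.55 -0.16  1.89  0.13  0.71 -0.92]
holder 0.77 [389.8, 204.4, 466.8, 282.9]
collar 0.82 [81.0, 112.5, 132.0, 163.2]
collar 0.57 [21.0, 101.7, 68.9, 143.0]
```

View pics/w1.png

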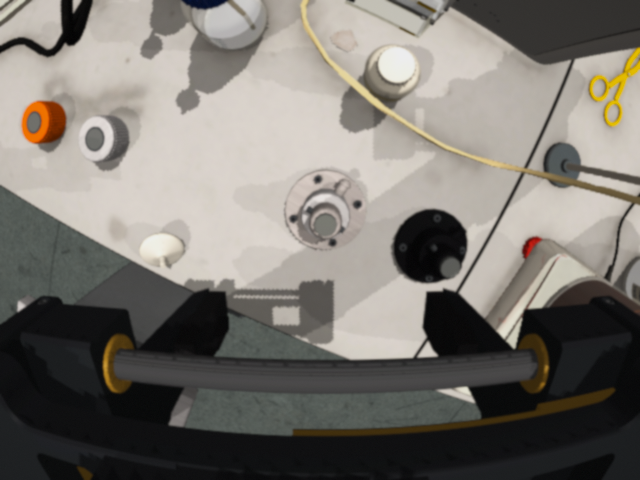

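Wrist view: metal holder at about (325,210), seat disc near (324,222), port pointing up-right at (343,187); black look-alike at (430,245); grey collar at (102,138), orange one at (43,122). Zooming in for holder pose.

```bash
python3 - <<'E'
from h import *
D=np.load('pics/w1.npz'); im=D['im']
save("w1h",im,(275,155,385,265),7)
for uv in [(324,222)]: print(fe_plane(D,uv,.074))
E
```

```text
[ 0.47063568 -0.20896768  0.074     ]
```

View pics/w1h.png

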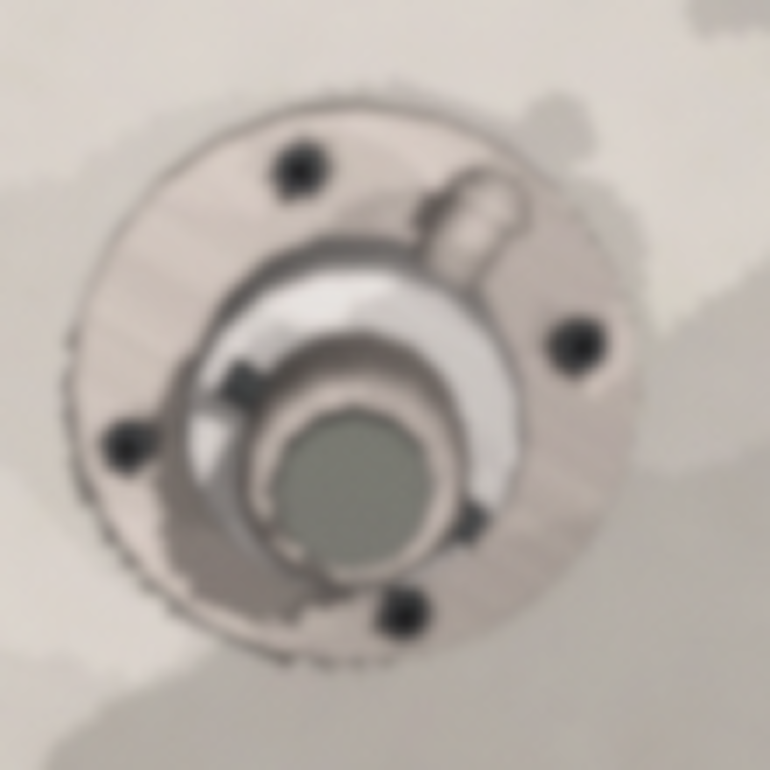

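```bash
python3 - <<'E'
from h import *
D=np.load('pics/w1.npz')
f=lambda p,z: fe_plane(D,(p[0]/7+275-.43,p[1]/7+155-.43),z)
H=np.array([f(p,.010) for p in [(300,170),(578,347),(403,612),(128,445)]])
print(H.round(4)); c=H.mean(0); print("flange c",c.round(4), "radii",np.hypot(*(H-c)[:,:2].T).round(4), "ang",np.degrees(np.arctan2((H-c)[:,1],(H-c)[:,0])).round(1))
print("seat",f((352,487),.074).round(4))
p=f((485,225),.030); print("port",p.round(4),np.degrees(np.arctan2(*(p-c)[1::-1])))
a,b=f((240,385),.05),f((470,522),.05); print("pin",a.round(4),b.round(4),((a+b)/2).round(4),np.degrees(np.arctan2(*(a-b)[1::-1])))
# collar
for th in ("collar",):
    for d in r.cut_out(th,"wrist"):
        ys,xs=np.nonzero(d['pixels']); print(xs.mean(),ys.mean(),fe_plane(D,(xs.mean(),ys.mean()),.02).round(4))
im=D['im']; save("w1c",im,(70,100,150,180),8)
E
```

```text
[[ 0.4948 -0.1896  0.01  ]
 [ 0.4891 -0.2377  0.01  ]
 [ 0.4414 -0.2323  0.01  ]
 [ 0.4468 -0.1843  0.01  ]]
flange c [ 0.468 -0.211  0.01 ] radii [0.0342 0.034  0.0341 0.0341] ang [  38.6  -51.7 -141.2  128.5]
seat [ 0.4692 -0.2105  0.074 ]
port [ 0.5012 -0.2152  0.03  ] -7.309402250654733
pin [ 0.4701 -0.1936  0.05  ] [ 0.4666 -0.2292  0.05  ] [ 0.4684 -0.2114  0.05  ] 84.42396932470653
102.94486595852301 137.86140617096612 [0.4421 0.0478 0.02  ]
43.00187617260788 121.57786116322701 [0.4294 0.1455 0.02  ]
```

View pics/w1c.png

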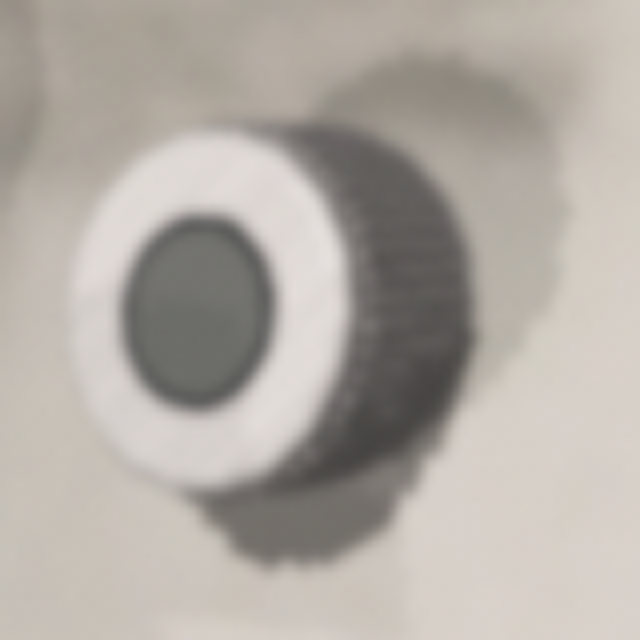

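Holder measured at (0.4685, −0.2108), yaw ≈ −6.4° (four bolt holes, pin and port agree). Collar ≈ (0.443, 0.0475). Moving over the collar and turning the jaws to the radial direction (away from the orange one).

```bash
python3 -m jog '[[-0.0244,-0.0086,0,0,0],[-0.0244,-0.0086,0,0,0],[-0.0244,-0.0086,0,0,0],[-0.0244,-0.0086,0,0,0],[-0.0244,-0.0086,0,0,0],[-0.0244,-0.0086,0,0,0],[-0.0244,-0.0086,0,0,0],[-0.0244,-0.0086,0,0,0],[-0.0244,-0.0086,0,0,0],[-0.0244,-0.0086,0,0,0],[0,0,0.01,-0.0217,0],[0,0,0.01,-0.0217,0],[0,0,0.01,-0.0217,0],[0,0,0.01,-0.0217,0],[0,0,0.01,-0.0217,0],[0,0,0.01,-0.0217,0],[0,0,0.01,-0.0217,0],[0,0,0.01,-0.0217,0],[0,0,0.01,-0.0217,0],[0,0,0,0,0]]'
python3 - <<'E'
from h import *
im,c=wrist("w2"); s=r.get_state(); print(s['q'].round(2),s['tool_pos'].round(4))
for d in r.cut_out("collar","wrist"):
    ys,xs=np.nonzero(d['pixels']); print(round(d['score'],2),xs.mean(),ys.mean(),fe_plane(c,(xs.mean(),ys.mean()),.025).round(4))
R=np.array(c['R']); print(-R.T@np.array(c['t']))
E
```

```text
clock: 5.15
tool_pos: [0.4423, 0.0455, 0.1479]
eef_rot: [0.999, 0.052, -0.001, 0.0]
contact_force: [-0.2, -0.2, -0.5]
opening: 1.001
[ 0.03  0.65 -0.37  2.17  0.57  0.41 -0.7 ] [0.4426 0.0458 0.1484]
0.82 327.90020366598776 231.77469450101833 [0.442  0.0488 0.025 ]
0.56 324.7430858806405 98.37772925764192 [0.4294 0.1466 0.025 ]
[0.43355128 0.11847102 0.2951942 ]
```

View pics/w2.png

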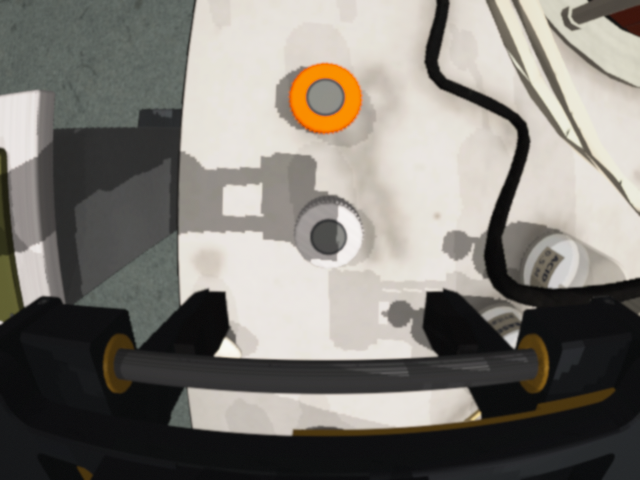

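The grey collar's window is at (328,237) between the fingers; the orange one is at (325,97), out of the jaw line. Refine with the window circle.

```bash
python3 - <<'E'
from h import *
D=np.load('pics/w2.npz'); im=D['im']
hsv=cv2.cvtColor(im[195:280,280:380],cv2.COLOR_RGB2GRAY)
save("w2c",im,(280,190,380,290),7)
for uv in [(328,237)]: print(fe_plane(D,uv,.036))
d=[d for d in r.cut_out("collar","wrist")][0]; print(d['rect'])
l,t,rr,b=d['rect']
# model: project collar silhouette at candidate positions & fit to mask
from scipy.optimize import minimize
m=d['pixels']
a=np.linspace(0,2*np.pi,60)
def mask(x,y):
    P=np.array([fe_proj(D,(x+.0253*np.cos(t),y+.0253*np.sin(t),z)) for t in a for z in (0,.036)]).astype(np.float32)
    h=cv2.convexHull(P); M=np.zeros((480,640),np.uint8); cv2.fillPoly(M,[np.round(h*16).astype(np.int32)],1,shift=4); return M>0
best=max(((mask(x,y)&m).sum()/(mask(x,y)|m).sum(),x,y) for x in np.arange(.438,.447,.001) for y in np.arange(.042,.053,.001)); print(best)
E
```

```text
[0.44217076 0.0477157  0.036     ]
[295.2, 196.6, 366.1, 268.8]
(np.float64(0.9347619047619048), np.float64(0.442), np.float64(0.04900000000000001))
```

View pics/w2c.png

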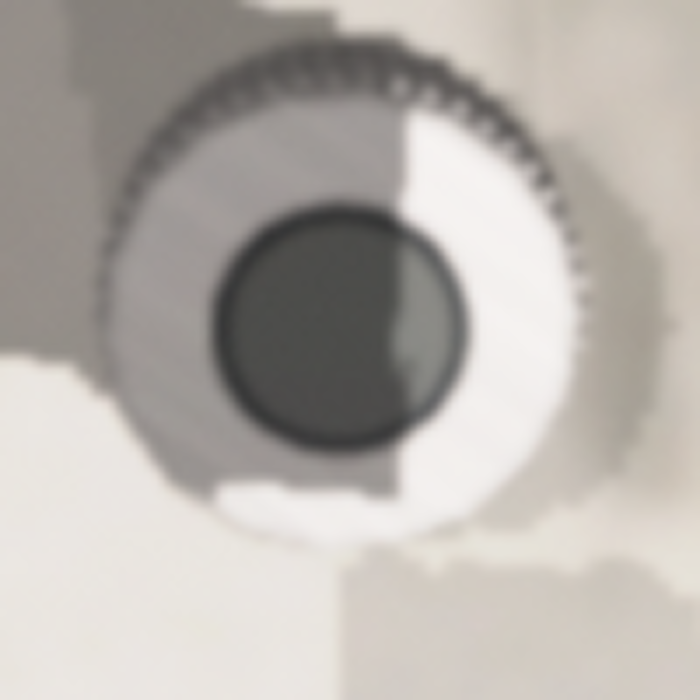

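```bash
python3 -m jog '[[0,-0.0022,0.01,0,0],[0,0,0.022,0,0],[0,0,0.022,0,0],[0,0,0.022,0,0],[0,0,0.022,0,0],[0,0,0.02,0,0],[0,0,0.015,0,0],[0,0,0.01,0,0],[0,0,0,0,0],[0,0,0,0,0]]'
python3 - <<'E'
from h import *
im,c=wrist("w3"); s=r.get_state(); print(s['tool_pos'].round(4),s['contact_force'].round(2))
E
```

```text
clock: 6.3
tool_pos: [0.4456, 0.0485, 0.0196]
eef_rot: [0.999, 0.052, -0.002, 0.001]
contact_force: [0.1, 0.2, 0.5]
opening: 0.997
[0.4455 0.0485 0.0197] [-0.44 -0.67 -0.4 ]
```

View pics/w3.png

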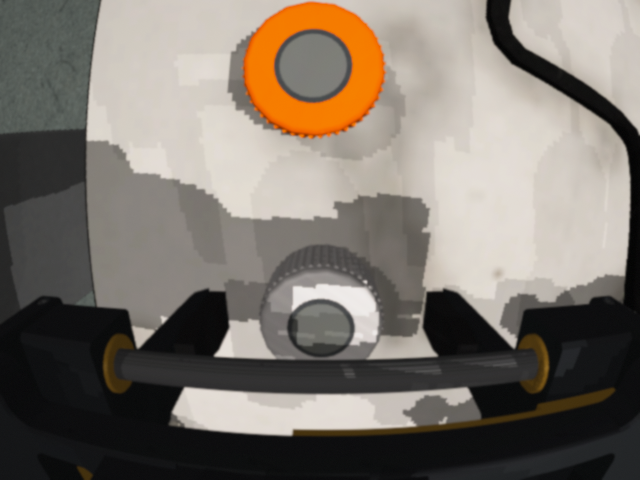

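The collar sits between the fingers with the window at (321,328). The tool stopped 15 mm high, so I'll check the joints.

```bash
python3 - <<'E'
from h import *
s=r.get_state(); print(s['q'].round(3),s['qd'].round(3))
D=np.load('pics/w3.npz'); print(fe_plane(D,(321,328),.036).round(4))
R=cv2.Rodrigues(np.zeros(3))[0]
from scipy.spatial.transform import Rotation as Ro
M=Ro.from_quat(s['eef_rot']).as_matrix(); print(M.round(4))
E
python3 -m jog '[[-0.003,0,0.005,0,0],[0,0,0.005,0,0],[0,0,0.003,0,0],[0,0,0,0,0]]'
python3 -c "
from h import *
s=r.get_state(); print(s['q'].round(3))"
```

```text
[-0.18   0.913 -0.052  2.224  1.36   0.043 -1.468] [ 0.002 -0.001  0.001  0.002  0.017 -0.    -0.019]
[0.4424 0.0479 0.036 ]
[[ 0.9946  0.1036 -0.0037]
 [ 0.1036 -0.9946 -0.0022]
 [-0.0039  0.0018 -1.    ]]
clock: 6.75
tool_pos: [0.4437, 0.0479, 0.0088]
eef_rot: [0.999, 0.052, -0.003, 0.001]
contact_force: [-0.2, -0.4, 0.5]
opening: 1.002
[-0.11   0.938 -0.164  2.224  1.636  0.134 -1.741]
```

```bash
python3 -m jog '[[-0.0015,0,0.003,0,0],[0,0,0,0,0],[0,0,0,0,0.3],[0,0,0,0,0.4],[0,0,0,0,0.5],[0,0,0,0,0.6],[0,0,0,0,1],[0,0,0,0,1],[0,0,0,0,1],[0,0,0,0,1]]' 40
python3 -c "
from h import *
s=r.get_state(); print(s['q'].round(3),s['opening'])"
```

```text
clock: 7.75
tool_pos: [0.4423, 0.0479, 0.0058]
eef_rot: [0.999, 0.053, -0.002, 0.002]
contact_force: [0.8, -0.2, 0.8]
opening: 0.55
[-0.09   0.946 -0.2    2.227  1.674  0.165 -1.779] 0.5498056112768618
```

Gripped (opening 0.55 ≈ 48 mm). Lifting straight up.

```bash
python3 -m jog '[[0,0,-0.01,0,1],[0,0,-0.01,0,1],[0,0,-0.01,0,1],[0,0,-0.01,0,1],[0,0,-0.01,0,1],[0,0,-0.01,0,1],[0,0,-0.01,0,1],[0,0,-0.01,0,1],[0,0,-0.01,0,1],[0,0,-0.01,0,1],[0,0,-0.01,0,1],[0,0,-0.01,0,1],[0,0,0,0,1],[0,0,0,0,1]]'
python3 - <<'E'
from h import *
im,c=wrist("w4"); s=r.get_state(); print(s['q'].round(3),s['tool_pos'].round(4),s['contact_force'].round(2))
save("w4c",im,(200,230,450,390),3)
E
```

```text
clock: 9.15
tool_pos: [0.4424, 0.048, 0.1254]
eef_rot: [0.999, 0.052, -0.003, 0.002]
contact_force: [0.1, -1.6, -1.6]
opening: 0.552
[ 0.132  0.727 -0.556  2.18   0.873  0.478 -1.014] [0.4423 0.048  0.1253] [ 0.34 -0.22 -1.62]
```

View pics/w4c.png

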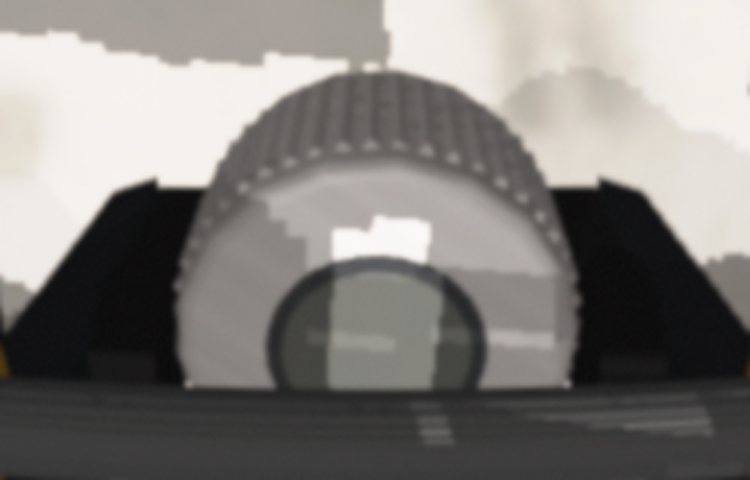

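The collar hangs square in the jaws: window centred at about column 326, top edge at row ≈ 315. Now I'll estimate its centre relative to the TCP.

```bash
python3 - <<'E'
from h import *
from scipy.spatial.transform import Rotation as Ro
D=np.load('pics/w4.npz'); s=r.get_state(); T=np.array(s['tool_pos']); z0=T[2]-.0058
P=lambda X:((fe_proj(D,X)-[200,230])*3+1).round(0)
for y in (.046,.048,.050):
    x=.4424
    a=np.linspace(0,2*np.pi,181)
    W=np.array([P((x+.0115*np.cos(t),y+.0115*np.sin(t),z0+.036)) for t in a])
    O=np.array([P((x+.025*np.cos(t),y+.025*np.sin(t),z0+.036)) for t in a]); K=np.array([P((x+.0255*np.cos(t),y+.0255*np.sin(t),z0)) for t in a])
    print(y,"win top",W[:,1].min(),"l/r",W[:,0].min(),W[:,0].max(),"rim top",O[:,1].min(),O[:,0].min(),O[:,0].max(),"bottom rim top",K[:,1].min())
print("meas win top 257 l/r 268 485; rim top 155..163, knurl top 72, rim l/r 178 578")
for y in (.046,.048,.05):
  print(y,[P((.4424,y+.0255,z0+h)) for h in (0,.003,.033)])
E
```

```text
0.046 win top 280.0 l/r 293.0 479.0 rim top 176.0 185.0 587.0 bottom rim top 74.0
0.048 win top 265.0 l/r 294.0 481.0 rim top 160.0 185.0 590.0 bottom rim top 61.0
0.05 win top 250.0 l/r 295.0 484.0 rim top 144.0 186.0 593.0 bottom rim top 47.0
meas win top 257 l/r 268 485; rim top 155..163, knurl top 72, rim l/r 178 578
0.046 [array([405.,  75.]), array([405.,  81.]), array([410., 163.])]
0.048 [array([406.,  62.]), array([407.,  68.]), array([412., 147.])]
0.05 [array([408.,  48.]), array([408.,  54.]), array([414., 131.])]
```

Collar centred in the jaws to within ~1 mm. Carrying it to above the holder.

```bash
python3 -m jog '[[0,0.01,0,0,1],[0,0.02,0,0,1],[0,0.02,0,0,1],[0,0.02,0,0,1],[0,0.02,0,0,1],[0,0.02,0,0,1],[-0.001,0.02,0,0,1],[0,0.02,0,0,1],[0,0.02,0,0,1],[0,0.02,0,0,1],[0,0.02,0,0,1],[0,0.02,0,0,1],[0,0.02,0,0,1],[0,0.01,0,0,1],[0,0,0.01,0,1],[0,0,0,0,1],[0,0,0,0,1]]'
python3 - <<'E'
from h import *
im,c=wrist("w5"); s=r.get_state(); print(s['q'].round(3),s['tool_pos'].round(4),s['contact_force'].round(2))
ims=r.snapshot("scene"); save("s5",ims,(320,140,460,260),5)
it=r.snapshot("top"); np.save('pics/t5.npy',it); save("t5",it,(380,190,520,300),5)
E
```

```text
clock: 10.9
tool_pos: [0.4686, -0.2089, 0.116]
eef_rot: [0.999, 0.054, -0.003, 0.001]
contact_force: [-0.3, -0.1, -1.8]
opening: 0.551
[ 0.71   0.815 -0.644  1.988  0.84   0.632 -0.393] [ 0.4689 -0.209   0.1163] [ 0.1   0.1  -1.48]
```

View pics/w5.png

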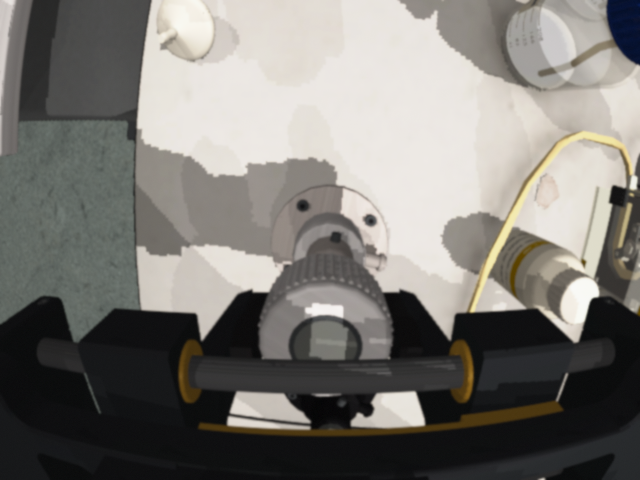

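View pics/s5.png

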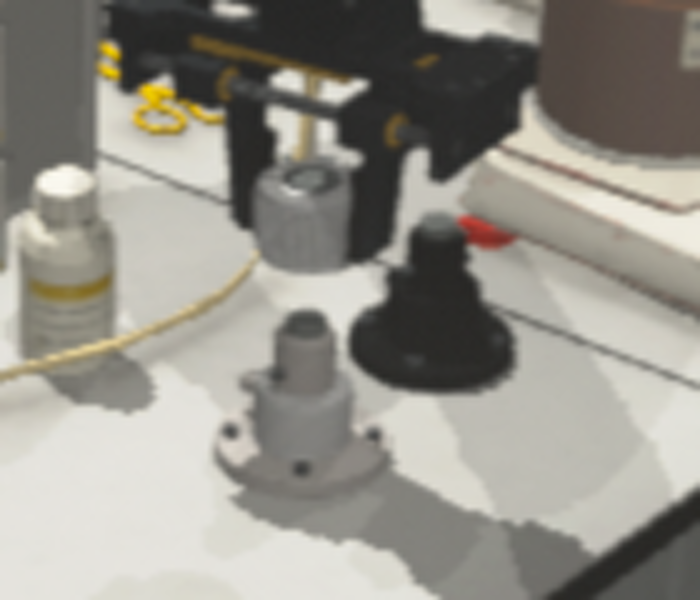

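Scene view: the collar hangs above the spigot (crop columns ≈302 against 304). In the wrist view the pin end is at (336,238), with two bolt holes at (303,205) and (370,220). I'll compare predicted with observed pixels to cancel the calibration bias.

```bash
python3 - <<'E'
from h import *
D=np.load('pics/w5.npz'); im=D['im']
save("w5c",im,(255,180,405,370),4)
c=np.array([.4685,-.2108]); yaw=np.radians(-6.4); 
def hp(x,y,z): 
    return (c[0]+x*np.cos(yaw)-y*np.sin(yaw), c[1]+x*np.sin(yaw)+y*np.cos(yaw), z)
print("holes",[fe_proj(D,hp(.034*np.cos(t),.034*np.sin(t),.01)).round(1) for t in np.radians([45,135])])
print("pin end",fe_proj(D,hp(0,.02,.05)).round(1), "port tip", fe_proj(D,hp(.040,0,.025)).round(1))
T=np.array([.4688,-.209,.1163]); print("collar win centre",fe_proj(D,T+[0,0,.0302]).round(1))
a=np.linspace(0,2*np.pi,181)
O=np.array([fe_proj(D,T+[.0255*np.cos(t),.0255*np.sin(t),.0302]) for t in a]); print("rim l/r/top",O[:,0].min(),O[:,0].max(),O[:,1].min())
# seen bolt holes -> subpixel
g=cv2.cvtColor(im,cv2.COLOR_RGB2GRAY).astype(float)
for (u,v) in [(303,205),(370,220),(336,238)]:
    w=g[v-7:v+8,u-7:u+8]; k=np.clip(90-w,0,None); yy,xx=np.mgrid[v-7:v+8,u-7:u+8]; print("meas",(k*xx).sum()/k.sum(),(k*yy).sum()/k.sum())
E
```

```text
holes [array([369.1, 219.6]), array([301.9, 204.7])]
pin end [335.5 232.2] port tip [385.1 263. ]
collar win centre [329.5 346.1]
rim l/r/top 260.4913004417345 398.38852351687694 282.3415426189849
meas 302.48076118778755 205.34378920953577
meas 370.0508866615266 220.20663068619893
meas 335.6729467715383 238.3351015182001
```

View pics/w5c.png

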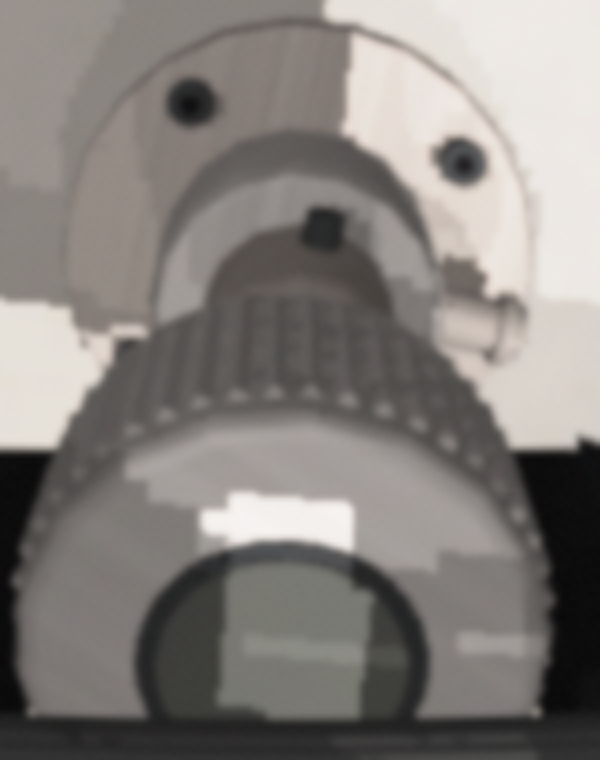

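View pics/t5.png

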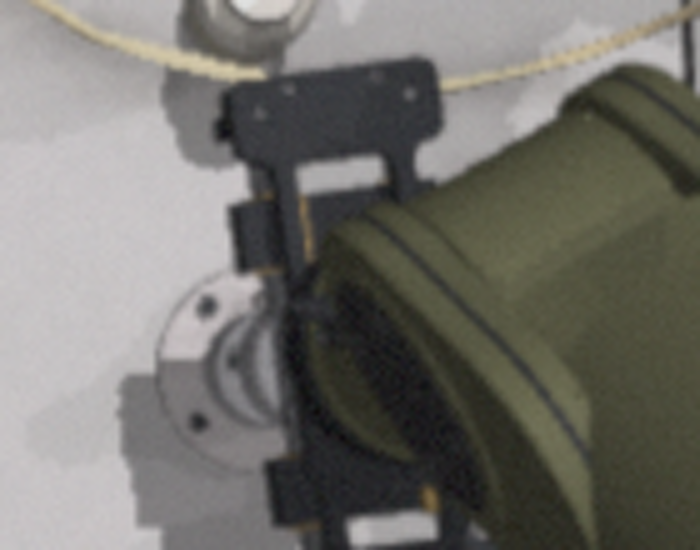

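Holder pose confirmed (bolt holes within 1 px of prediction). Correcting y by about 1.8 mm, then lowering around the seat and checking forces.

```bash
python3 -m jog '[[0,0.0018,0,0,1],[0,0,0.01,0,1],[0,0,0.01,0,1],[0,0,0.01,0,1],[0,0,0.006,0,1],[0,0,0,0,1],[0,0,0,0,1]]'
python3 - <<'E'
from h import *
im,c=wrist("w6"); s=r.get_state(); print(s['tool_pos'].round(4),s['contact_force'].round(2),s['moment'].round(3))
ims=r.snapshot("scene"); save("s6",ims,(350,160,430,250),7)
save("w6c",im,(245,180,415,370),4)
E
```

```text
clock: 11.75
tool_pos: [0.469, -0.2122, 0.0803]
eef_rot: [0.999, 0.053, -0.003, 0.001]
contact_force: [-0.0, -0.1, -2.7]
opening: 0.549
[ 0.4692 -0.2122  0.0805] [ 0.05  0.64 -1.23] [-0.041 -0.047  0.009]
```

View pics/s6.png

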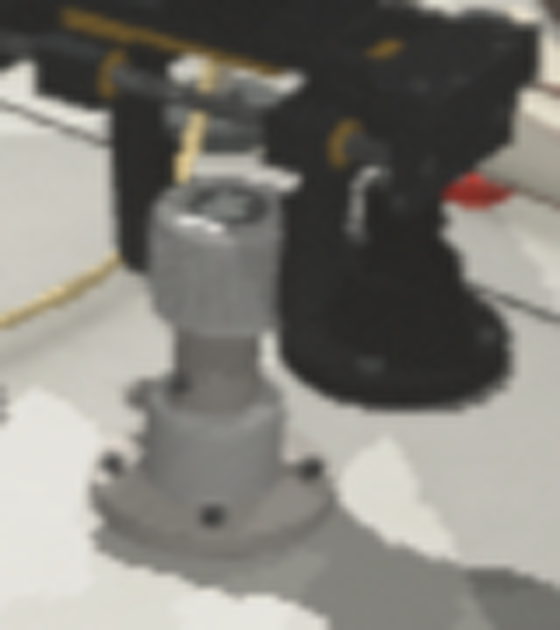

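View pics/w6c.png

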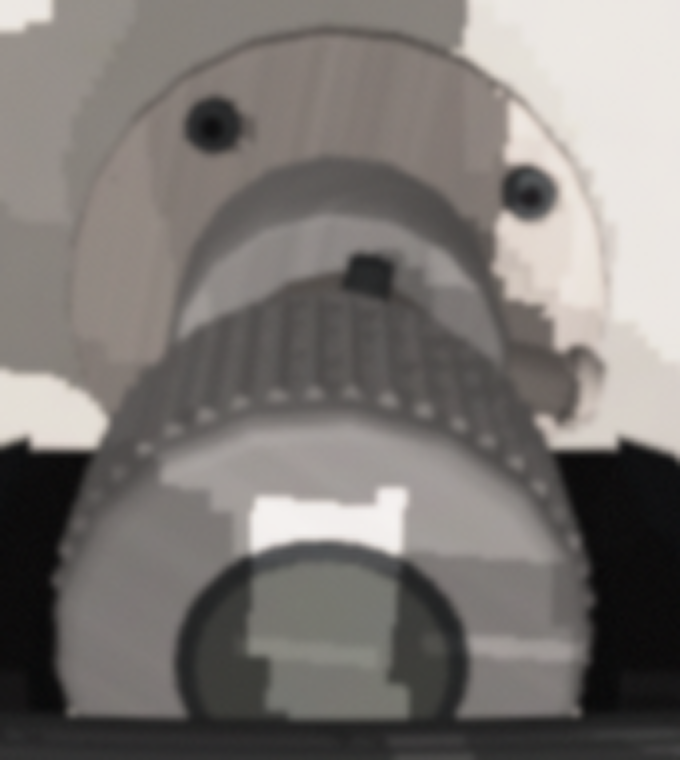

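```bash
python3 - <<'E'
from h import *
c=r.get_calibration("scene")
cr=lambda X:((proj(c,X)-[350,160])*7+3).round(1)
for z in (.01,.03,.055,.068): print("holder axis",z,cr((.4685,-.2112,z)))
T=np.array(r.get_state()['tool_pos'])
for dz in (-.0058,.012,.0302): print("collar",cr(T+[0,0,dz]))
D=np.load('pics/w6.npz')
cw=lambda X:((fe_proj(D,X)-[245,180])*4+1.5).round(1)
print("wrist TCP win",cw(T+[0,0,.0302]))
a=np.linspace(0,2*np.pi,361)
for (R,z) in ((.042,.01),(.024,.04)):
    P=np.array([cw((.4685+R*np.cos(t),-.2112+R*np.sin(t),z)) for t in a]); print(R,P[:,0].min(),P[:,0].max(),P[:,1].min())
E
```

```text
holder axis 0.01 [220.  466.1]
holder axis 0.03 [222.1 415.3]
holder axis 0.055 [224.7 350.8]
holder axis 0.068 [226.1 316.8]
collar [227.1 296.7]
collar [229.  249.4]
collar [231.  200.4]
wrist TCP win [340.1 667.5]
0.042 63.1 602.7 36.0
0.024 156.0 509.9 205.5
```

Combined estimate from both views: the collar sits about 1.5–2 mm to −x of the spigot axis (in the scene view the finger hides its right edge). Correcting +1.7 mm in x, +0.7 mm in y, then lowering over the spigot.

```bash
python3 -m jog '[[0.0017,-0.0007,0,0,1],[0,0,0.006,0,1],[0,0,0.006,0,1],[0,0,0,0,1],[0,0,0,0,1]]'
python3 -m jog '[[0,0,0.003,0,1],[0,0,0.003,0,1],[0,0,0,0,1]]'
python3 -m jog '[[0,0,0.002,0,1],[0,0,0.001,0,1],[0,0,0,0,1],[0,0,0,0,1]]'
```

```text
clock: 12.35
tool_pos: [0.4703, -0.2114, 0.0682]
eef_rot: [0.999, 0.053, -0.003, 0.002]
contact_force: [-0.2, -0.3, -1.4]
opening: 0.549
clock: 12.65
tool_pos: [0.4703, -0.2115, 0.0621]
eef_rot: [0.999, 0.053, -0.003, 0.002]
contact_force: [0.3, 0.4, -1.9]
opening: 0.552
clock: 13.05
tool_pos: [0.4705, -0.2115, 0.0595]
eef_rot: [0.999, 0.053, -0.002, 0.002]
contact_force: [-0.6, 0.4, -1.6]
opening: 0.552
```

```bash
python3 -m jog '[[0,0,0.001,0,1],[0,0,0.001,0,1],[0,0,0,0,1]]'
python3 -m jog '[[0,0,0.001,0,1],[0,0,0.001,0,1],[0,0,0,0,1]]'
python3 -c "
from h import *
s=r.get_state(); print(s['q'].round(3),s['moment'].round(3))"
```

```text
clock: 13.35
tool_pos: [0.4707, -0.2116, 0.0583]
eef_rot: [0.999, 0.053, -0.002, 0.002]
contact_force: [-1.8, 1.2, 8.1]
opening: 0.552
clock: 13.65
tool_pos: [0.4708, -0.2116, 0.0578]
eef_rot: [0.999, 0.053, -0.002, 0.003]
contact_force: [-3.9, 0.1, 23.7]
opening: 0.549
[ 0.647  0.902 -0.535  2.008  0.974  0.513 -0.508] [ 0.165  0.982 -0.001]
```

Contact with the pin at the expected height (TCP z≈0.058). Easing to a light push and turning.

```bash
python3 -m jog '[[0,0,-0.0008,0,1],[0,0,0,0.008,1],[0,0,0,0.008,1],[0,0,0,0.008,1],[0,0,0,0.008,1],[0,0,0,0,1]]'
python3 -c "
from h import *
s=r.get_state(); print(s['q'].round(3),s['moment'].round(3))"
```

```text
clock: 14.25
tool_pos: [0.4711, -0.2117, 0.0581]
eef_rot: [0.999, -0.048, -0.001, 0.003]
contact_force: [-3.0, -0.5, 15.9]
opening: 0.546
[ 0.619  0.892 -0.485  2.009  0.926  0.479 -0.666] [ 0.099  0.563 -0.088]
```

```bash
python3 -m jog '[[0,0,0,0.008,1],[0,0,0,0.008,1],[0,0,0,0.008,1],[0,0,0,0.008,1],[0,0,0,0,1]]'
python3 -m jog '[[0,0,0,0.008,1],[0,0,0,0.008,1],[0,0,0,0.008,1],[0,0,0,0.008,1],[0,0,0,0,1]]'
python3 -c "
from h import *
s=r.get_state(); print(s['q'].round(3),s['moment'].round(3))"
```

```text
clock: 14.75
tool_pos: [0.4714, -0.2116, 0.0577]
eef_rot: [0.989, -0.148, -0.001, 0.002]
contact_force: [0.4, 1.0, 11.2]
opening: 0.55
clock: 15.25
tool_pos: [0.4706, -0.2114, 0.0563]
eef_rot: [0.969, -0.246, -0.002, 0.002]
contact_force: [-0.1, 0.8, -1.0]
opening: 0.546
[ 0.56   0.878 -0.383  2.012  0.815  0.413 -0.962] [ 0.004 -0.021 -0.002]
```

The force vanished and the tool sank: the keyways are over the pin. Pushing down gradually.

```bash
python3 -m jog '[[0,0,0.001,0,1],[0,0,0.001,0,1],[0,0,0,0,1]]'
python3 -m jog '[[0,0,0.001,0,1],[0,0,0.001,0,1],[0,0,0,0,1]]'
python3 -c "
from h import *
s=r.get_state(); print(s['q'].round(3),s['moment'].round(3))"
```

```text
clock: 15.55
tool_pos: [0.4706, -0.2115, 0.0544]
eef_rot: [0.969, -0.246, -0.002, 0.002]
contact_force: [-1.2, 0.4, 2.8]
opening: 0.552
clock: 15.85
tool_pos: [0.4706, -0.2115, 0.0524]
eef_rot: [0.969, -0.246, -0.002, 0.002]
contact_force: [-1.2, 0.6, 5.2]
opening: 0.55
[ 0.555  0.885 -0.375  2.013  0.822  0.404 -0.968] [ 0.166  0.17  -0.009]
```

```bash
python3 -m jog '[[0,0,0.001,0,1],[0,0,0.001,0,1],[0,0,0,0,1]]'
python3 -m jog '[[0,0,0.001,0,1],[0,0,0,0,1],[0,0,0,0,1]]'
python3 -m jog '[[0,0,0.0007,0,1],[0,0,0,0,1],[0,0,0,0,1]]'
```

```text
clock: 16.15
tool_pos: [0.4706, -0.2115, 0.0505]
eef_rot: [0.969, -0.246, -0.002, 0.002]
contact_force: [-1.0, 1.8, 7.4]
opening: 0.553
clock: 16.45
tool_pos: [0.4706, -0.2115, 0.0498]
eef_rot: [0.969, -0.246, -0.002, 0.002]
contact_force: [-1.4, 0.6, 9.2]
opening: 0.553
clock: 16.75
tool_pos: [0.4706, -0.2115, 0.0497]
eef_rot: [0.969, -0.246, -0.001, 0.003]
contact_force: [-3.2, 0.7, 16.2]
opening: 0.544
```

Hard stop at TCP z=0.0497, the predicted home height, with 16 N down-force. Checking with pictures.

```bash
python3 - <<'E'
from h import *
im,c=wrist("w7"); save("w7c",im,(245,180,415,370),4)
ims=r.snapshot("scene"); save("s7",ims,(350,160,430,250),7)
s=r.get_state(); T=np.array(s['tool_pos']); print(T.round(4),s['contact_force'].round(2),s['moment'].round(3),s['opening'])
cs=r.get_calibration("scene")
cr=lambda X:((proj(cs,X)-[350,160])*7+3).round(1)
print("pred collar lower rim front row", cr((.469+.0255*-.69,-.211+.0255*.72,.044)),"top centre",cr((.469,-.211,.08)), "if on pin", cr((.469,-.211,.089)))
for th in ("filter","buffer","bench_timer"):
    for d in r.cut_out(th,"scene")[:1]: print(th,np.round(d['rect']))
E
```

```text
[ 0.4706 -0.2115  0.0498] [-2.44  0.94 14.91] [ 0.312  0.662 -0.016] 0.545827060276207
pred collar lower rim front row [228.8 416.9] top centre [225.8 284.8] if on pin [226.8 260.9]
filter [369. 260. 393. 277.]
buffer [323. 174. 343. 216.]
bench_timer [214. 331. 255. 363.]
```

View pics/w7c.png

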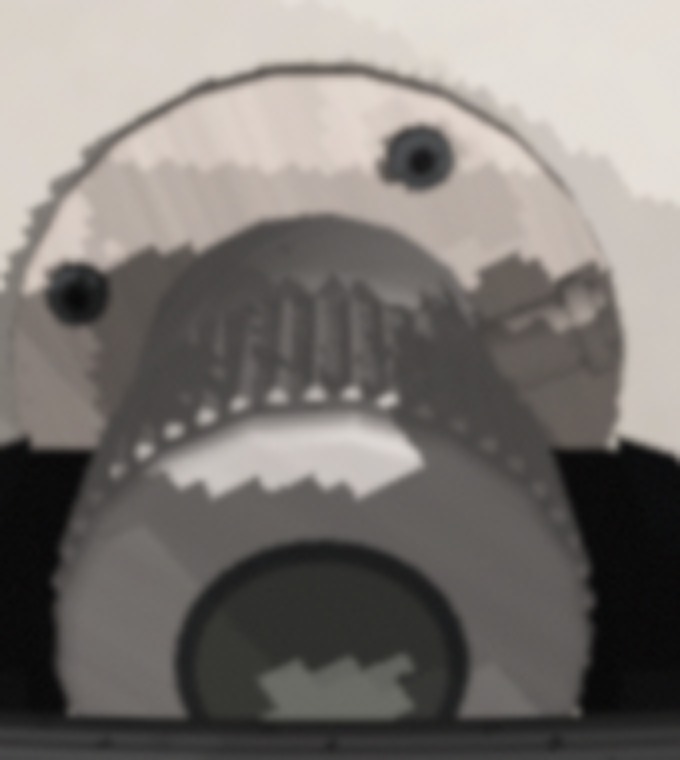

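View pics/s7.png

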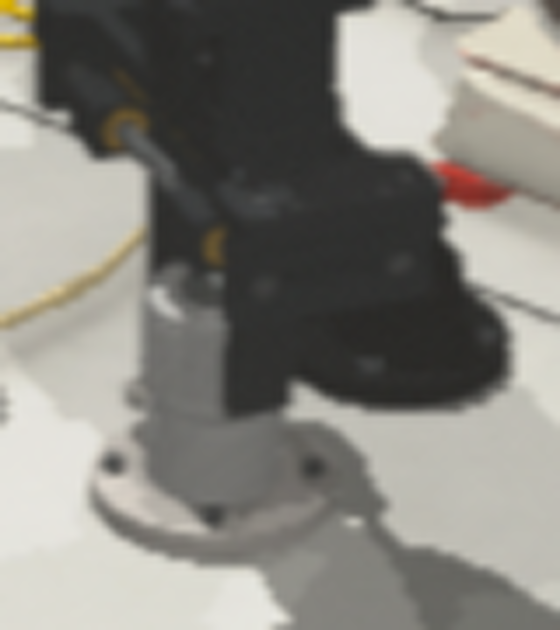

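The wrist view shows the collar unslipped in the jaws (window top still at crop row 540), centred over the flange. In the scene view its lower rim sits just above the body and its top is at crop row ≈285, the home prediction (261 if it were on the pin). Bystanders are in their starting places. Handing in.

```bash
python3 -c "
from h import *
print(r.finish_job()); s=r.get_state(); print(s['clock'],s['tool_pos'],s['contact_force'],s['opening'])"
```

```text
the job is handed in; nothing more can be done
None
the job is handed in; nothing more can be done
```

The silver collar is on the metal holder, keyed over the cross pin and pushed home. I handed the job in at about 17 s of the 48 s allowed, with the gripper still holding the collar at 40 N.

**What I did:**
- Gripped the collar at (0.442, 0.048) and lifted it.
- Lowered it onto the pin, making contact at TCP z ≈ 0.058 m.
- Turned it about 35° under a light push until it dropped, then pressed it against the hard stop.

**Last checks:**
- **Height:** the TCP stopped at 0.0498 m, against the 0.0498 m predicted for home. Down-force was about 15–16 N, with roughly spring-like resistance on the way down.
- **Grip:** the collar had not slipped in the jaws.
- **Scene picture:** the collar's top was at the row predicted for home, not the row for standing on the pin.
- **Bystanders:** the filter, buffer bottle and timer stayed within a few pixels of where they started.

**Disagreements and limits:**
- The wrist-camera calibration put the collar about 1.5 mm off the jaw centre along the tool's x. I corrected the placement by comparing collar and holder directly in the same pictures.
- The final TCP (0.4706, −0.2115) is about 2 mm in x from my measured holder axis (0.4685 to 0.469). The last wrist picture still shows the collar near-centred, about 6 crop pixels off (under 1 mm).
- The hand-in call gave no verdict, and no state could be read after it.

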